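Load and start the dry-block incubator at an outreach clinic

TASK

Get the dry-block incubator going: slide its transport cover to the end stop to bare the block, then stand every control vial in a large well and push every probe logger from the white rack down one of the small holes, all upright and fully home. Only when all are in, slide the selector on the control strip to its far end stop to start the heating. Leave the cover open, and do not disturb the other bottles.

Things in the scene. Friction and masses are not known exactly. Their poses are not given: they have to be found in the camera images.
- incubator: off-white dry-block incubator, x -105 to +90, y -145 to +145 mm, top at z = 90 mm; fixed. Origin on the table under its middle; x away from its dark control strip (front), y to its left seen from the robot, z up. Aluminium block with 3 small probe holes and 2 large vial wells flush in its -y half, hidden by the closed cover. Steel rails 4 mm high along y at x = -42.5 and 82.5 mm
- cover (a joint): travel in m of the transport cover, a grey plate 119 x 128 x 3 mm (its top 93.5 mm above the table) that slides along the incubator's +y on top of it: 0 = over the block, all holes and wells hidden; 0.13 = at its end stop, block wholly bare. Starts somewhere in 0 to 0.02. Friction 2 N; it stays where it is left
- cover_grip (a point): top centre of the cover's upright grip bar: dark, 44 mm along x, 10 mm along y, standing 20 mm above the plate; moves with the cover. In the incubator's frame it is at (20, -15 + 1000 x cover, 113.5) mm. Nothing stands beside it
- selector (a joint): travel in m of the selector slide on the control strip, along the incubator's +y: 0 = off, 0.05 = at its end stop (heating). Starts somewhere in 0 to 0.008. Friction 1.5 N; it stays where it is left
- selector_top (a point): top centre of the selector's grip: grey, 18 mm along x, 12 mm along y, 16 mm high, standing on the control strip; in the incubator's frame at (-75, 15 + 1000 x selector, 107.5) mm
- probe_hole0 (a point): centre of the mouth of the first (outermost, -y) probe hole in the aluminium block, level with the block's top (z = 90 mm above the table): round, 7.5 mm wide with a 1.5 mm chamfer, 50 mm deep. In the incubator's frame it is at (-17.5, -115, 90) mm. Axes as the incubator's.
- probe_hole1 (a point): centre of the mouth of the middle probe hole in the aluminium block, level with the block's top (z = 90 mm above the table): round, 7.5 mm wide with a 1.5 mm chamfer, 50 mm deep. In the incubator's frame it is at (-17.5, -70, 90) mm. Axes as the incubator's.
- probe_hole2 (a point): centre of the mouth of the third (+y) probe hole in the aluminium block, level with the block's top (z = 90 mm above the table): round, 7.5 mm wide with a 1.5 mm chamfer, 50 mm deep. In the incubator's frame it is at (-17.5, -25, 90) mm. Axes as the incubator's.
- vial_well0 (a point): centre of the mouth of the first (outer, -y) vial well in the aluminium block, level with the block's top (z = 90 mm above the table): round, 35 mm wide with a 1.5 mm chamfer, flat floor 22 mm down. In the incubator's frame it is at (42.5, -105, 90) mm. Axes as the incubator's.
- vial_well1 (a point): centre of the mouth of the second (+y) vial well in the aluminium block, level with the block's top (z = 90 mm above the table): round, 35 mm wide with a 1.5 mm chamfer, flat floor 22 mm down. In the incubator's frame it is at (42.5, -35, 90) mm. Axes as the incubator's.
- rack: white partitioned tube rack, 77 mm along its x, 133 mm along its y, 52 mm high, a grid of 5 x 9 cells 13 mm wide, 2 mm walls; fixed. Origin: on the table under its middle, z up. Small sample tubes, their caps below the rim, stand in some cells
- probe_a: temperature probe logger, 45 g: steel stem 6 mm thick, 45 mm long, tip tapered over 4 mm, under a grey cylindrical head 22 mm across, 36 mm high. Origin: tip of the stem; z towards the head (head from z = 45 to 81 mm). Hangs upright in a cell of the rack, its head's flat underside on the rim, 3 mm of play sideways. Two or three such probes, all alike; None if absent
- probe_b: temperature probe logger, 45 g: steel stem 6 mm thick, 45 mm long, tip tapered over 4 mm, under a grey cylindrical head 22 mm across, 36 mm high. Origin: tip of the stem; z towards the head (head from z = 45 to 81 mm). Hangs upright in a cell of the rack, its head's flat underside on the rim, 3 mm of play sideways. Two or three such probes, all alike; None if absent
- probe_c: temperature probe logger, 45 g: steel stem 6 mm thick, 45 mm long, tip tapered over 4 mm, under a grey cylindrical head 22 mm across, 36 mm high. Origin: tip of the stem; z towards the head (head from z = 45 to 81 mm). Hangs upright in a cell of the rack, its head's flat underside on the rim, 3 mm of play sideways. Two or three such probes, all alike; None if absent
- vial_a: closed amber control vial with white cap, a straight cylinder 32 mm across and 44 mm high, 60 g, low centre of mass, standing on the table. Origin: centre of its underside; z up through the cap. One or two such vials are there, both alike; None if absent
- vial_b: closed amber control vial with white cap, a straight cylinder 32 mm across and 44 mm high, 60 g, low centre of mass, standing on the table. Origin: centre of its underside; z up through the cap. One or two such vials are there, both alike; None if absent
- dropper_a: bystander: white dropper bottle, 26 mm across, 70 mm high, standing on the table; not to be disturbed. Origin: centre of its underside
- dropper_b: bystander: white dropper bottle, 26 mm across, 70 mm high, standing on the table; not to be disturbed. Origin: centre of its underside
- jar: bystander: white screw-cap jar, 48 mm across, 100 mm high, standing on the table; not to be disturbed. Origin: centre of its underside

How it is judged:
On the way, in this order (a step that is already met when the one before it is completed fails the run):
1. the transport cover is slid open to its end stop (within 5 mm) (value of joint cover above 0.125 m), for 0.2 s.
2. every probe is fully home in a probe hole and every vial stands on the floor of a vial well, the cover open (((z of probe_a in the frame of probe_hole0 below -0.042 m and horizontal distance between probe_a and probe_hole0 below 0.005 m and angle between probe_a's own z axis and vertical below 0.1 rad) or (z of probe_a in the frame of probe_hole1 below -0.042 m and horizontal distance between probe_a and probe_hole1 below 0.005 m and angle between probe_a's own z axis and vertical below 0.1 rad) or (z of probe_a in the frame of probe_hole2 below -0.042 m and horizontal distance between probe_a and probe_hole2 below 0.005 m and angle between probe_a's own z axis and vertical below 0.1 rad)) and ((z of probe_b in the frame of probe_hole0 below -0.042 m and horizontal distance between probe_b and probe_hole0 below 0.005 m and angle between probe_b's own z axis and vertical below 0.1 rad) or (z of probe_b in the frame of probe_hole1 below -0.042 m and horizontal distance between probe_b and probe_hole1 below 0.005 m and angle between probe_b's own z axis and vertical below 0.1 rad) or (z of probe_b in the frame of probe_hole2 below -0.042 m and horizontal distance between probe_b and probe_hole2 below 0.005 m and angle between probe_b's own z axis and vertical below 0.1 rad)) and ((z of probe_c in the frame of probe_hole0 below -0.042 m and horizontal distance between probe_c and probe_hole0 below 0.005 m and angle between probe_c's own z axis and vertical below 0.1 rad) or (z of probe_c in the frame of probe_hole1 below -0.042 m and horizontal distance between probe_c and probe_hole1 below 0.005 m and angle between probe_c's own z axis and vertical below 0.1 rad) or (z of probe_c in the frame of probe_hole2 below -0.042 m and horizontal distance between probe_c and probe_hole2 below 0.005 m and angle between probe_c's own z axis and vertical below 0.1 rad)) and ((z of vial_a in the frame of vial_well0 below -0.019 m and horizontal distance between vial_a and vial_well0 below 0.006 m and angle between vial_a's own z axis and vertical below 0.1 rad) or (z of vial_a in the frame of vial_well1 below -0.019 m and horizontal distance between vial_a and vial_well1 below 0.006 m and angle between vial_a's own z axis and vertical below 0.1 rad)) and ((z of vial_b in the frame of vial_well0 below -0.019 m and horizontal distance between vial_b and vial_well0 below 0.006 m and angle between vial_b's own z axis and vertical below 0.1 rad) or (z of vial_b in the frame of vial_well1 below -0.019 m and horizontal distance between vial_b and vial_well1 below 0.006 m and angle between vial_b's own z axis and vertical below 0.1 rad)) and value of joint cover above 0.125 m), for 0.2 s.
3. the selector is slid to its far end stop (within 4 mm) (value of joint selector above 0.046 m), for 0.2 s.
At the end, for the whole second after the job is handed in: Cover within 5 mm of its open end stop and selector within 4 mm of its far end stop; every probe present upright (within 0.1 rad) in a probe hole, its head within 3 mm of resting on the block; every vial present upright (within 0.1 rad) in a vial well, within 3 mm of the well's floor; all at rest (all of step 2 and linear speed of each of probe_a, probe_b, probe_c, vial_a, vial_b below 0.02 m/s and value of joint selector above 0.046 m); the robot touches nothing.
It fails at once if a dropper bottle or the jar is moved by more than 30 mm (distance of any of dropper_a, dropper_b, jar from where it was at the start of the episode above 0.03 m).
Of probe_a, probe_b, probe_c only 2 to 3 are there at a start; the rules pass over those that are not, and their reading is None.
Of vial_a, vial_b only 1 to 2 are there at a start; the rules pass over those that are not, and their reading is None.
At some moment in a run one of vial_a, vial_b may be knocked a few centimetres aside while the robot is not near it.
It also fails if it takes over 210 s, if anything falls off the work surface, if the arm or the gripper's body presses on something with over 40 N, if the wrist force passes 120 N, or if a joint passes its speed limit or range.

ROBOT

A 6-joint arm with a two-finger parallel gripper is mounted at the origin on the work surface. World frame = base frame: x ahead of the robot, y to its left, z up, the work surface at z = 0. Lengths are in m, angles in rad, forces in N, time in s.
With the tool pointing down it reaches from about 0.3 to 0.825 m from the base axis. Payload 5.4 kg.
Tool frame: the origin (TCP) lies on the centre line of the jaws, within the pads' length; the fingertips stand 22 mm ahead of it and the grasp point (between the pads) lies 3 mm ahead of it; z points along the fingers, y is the line along which they close (so a half turn about z gives the same grasp; the last joint's range is limited). The gripper opens to 92 mm and grips with 3 to 60 N. Pads are 20 mm wide; open, the fingers measure 128 mm over their backs; the gripper's body (75 mm by 189 mm) begins 69 mm behind the grasp point.
Start: joints at [0.949, 0.158, 1.597, -0, 1.386, -0.21], TCP at [0.23, 0.527, 0.237] pointing down, gripper open.
Joint ranges: [-2.91, 2.91], [-0.94, 2.29], [0.18, 2.7], [-1.29, 4.43], [0.17, 2.64], [-3, 3]. Speed limits (rad/s): [2.57, 2.57, 3.14, 3.14, 3.14, 3.14].

INTERFACE

Orientations are given as a rotation vector (axis times angle).
In Python, from workcell import * gives the robot as it stands. Calls block until the motion is done:
- goto(position, orientation): joint-space move of the TCP to a pose.
- line_to(position, rot=None, max_speed=0.15): straight line of the TCP; rot=None keeps the orientation; max_speed is the mean speed in m/s.
- set_joints(angles): joint-space move.
- set_gripper(opening, newtons=None): opening from 0.0 (shut) to 1.0 (fully open); newtons is the grip in N (None keeps the last); returns when the fingers have stopped.
- hold(seconds).
- inverse_kinematics(position, orientation): joint angles nearest the present ones, or None.
- read_camera(name): name is "scene" or "top" or "wrist"; returns a dict with "pixels" (400x640x3 uint8, blue, green, red), "fx", "fy", "cx", "cy" (pixels), "k1" (the pictures are not rectified: a ray, as slopes to the right and down, at radius r is drawn at 1 + k1 r^2 times it, then the intrinsics apply), "R" (3x3) and "t" (3): a world point X has camera coordinates R X + t. Camera axes: x right, y down, z forward; pixel columns grow to the right and rows downward; lengths in m; the calibration is good to about 2 mm. A picture is of the moment at which its call begins. There is no depth.
A pose or a line that the arm cannot do raises MotionError and nothing moves.
- job_done(): hands the job in; it is judged then, once.
Trained networks look in a picture, given as the dict that the camera call returned (one of the last four; its "shot" number tells which), for a name from the list of things; names that differ only in an ending like _2 or _b are one class to them, and where a whole thing is asked for, a point or a joint stands for the part that bears it (a point fixed in the world has none). Each returns a list of dicts, best first, with "p" (0 to 1); they miss things now and then, are a little off and sometimes report something else, mostly with a low value. They report only what shows in the picture. A call takes as long as a camera call.
- cut_out(query, picture): "region" (400x640 bool, what is visible of it).
- place_of(query, picture): "location" ([x, y, z] in m, in the coordinates of the camera as it stood for that picture, good to about 4 mm: a listed point, or the origin of a listed thing).
Readings, each from a call of its own:
- current_clock(): time.
- current_joints(): joint angles.
- current_joint_vel(): joint speeds.
- current_effort(): joint torques, N m.
- current_ee_pos(): TCP position.
- current_tool_rot(): TCP orientation.
- current_contact_force(): force on the tool from outside, world axes, zero at the start.
- current_ft_torque(): the same for the moment, N m.
- current_opening(): opening from 0.0 (shut) to 1.0 (fully open).
- current_grip_force(): force on a finger pad.
Only numpy, scipy, OpenCV 4.12 (cv2) and the standard library are available. Lean on these libraries where they do the work, as an engineer would, in place of code of your own. Each camera call takes 0.05 s, during which the arm holds its last target. There are 200 camera calls.

## Working session

There is one attempt and no reset: what is moved stays moved. The work goes in short steps, each a Python script; the robot and the scene stay as the last script left them, time stands still between calls to the robot, and variables do not carry over. Pictures are saved under pics/ and viewed, at most 14 in all, crops included, and the job is handed in when it is done.

```bash
ls; mkdir -p pics
cat > h.py <<'E'
from workcell import *
import numpy as np, cv2
from scipy.spatial.transform import Rotation as Ro
def w(p,c): return np.array(c["R"]).T@(np.array(p)-np.array(c["t"]))
def proj(X,c):
    q=np.array(c["R"])@np.array(X)+np.array(c["t"]); a=q[:2]/q[2]; a=a*(1+c["k1"]*(a@a))
    return np.array([c["fx"]*a[0]+c["cx"],c["fy"]*a[1]+c["cy"]])
def ray(u,v,c,z):
    a=np.array([(u-c["cx"])/c["fx"],(v-c["cy"])/c["fy"]]); b=a.copy()
    for _ in range(20): b=a/(1+c["k1"]*(b@b))
    R=np.array(c["R"]);o=-R.T@np.array(c["t"]);d=R.T@np.array([b[0],b[1],1])
    return o+d*(z-o[2])/d[2]
def down(yaw): # tool down, tool y axis (closing) at world angle yaw
    y=np.array([np.cos(yaw),np.sin(yaw),0]);z=np.array([0,0,-1.]);x=np.cross(y,z)
    return Ro.from_matrix(np.c_[x,y,z]).as_rotvec()
def save(c,n): cv2.imwrite("pics/"+n+".png",c["pixels"])
E
python3 - <<'E'
from h import *
for n in ["scene","top","wrist"]:
    c=read_camera(n); save(c,n+"0"); print(n,np.round(-np.array(c["R"]).T@c["t"],3),c["fx"],c["k1"])
    for q in ["incubator","cover_grip","selector_top","rack","probe_a","vial_a","dropper_a","jar","probe_hole0","vial_well0"]:
        for d in place_of(q,c): 
            if d["p"]>.2: print(q,round(d["p"],2),np.round(w(d["location"],c),3))
print(current_clock(),current_tool_rot())
E
```

```text
pics
workcell.py
scene [1.108 0.292 0.508] 378.4819955407859 -0.07658176574260943
incubator 0.9 [0.532 0.114 0.004]
cover_grip 0.79 [0.558 0.115 0.112]
cover_grip 0.66 [0.534 0.115 0.002]
selector_top 0.62 [0.458 0.12  0.109]
selector_top 0.39 [ 0.475 -0.386 -0.002]
rack 0.85 [ 0.565 -0.21  -0.003]
rack 0.55 [ 0.644 -0.402 -0.   ]
vial_a 0.54 [ 0.425 -0.224 -0.001]
vial_a 0.47 [ 0.454 -0.132 -0.001]
dropper_a 0.77 [ 0.745 -0.047  0.005]
dropper_a 0.66 [ 0.475 -0.388 -0.002]
dropper_a 0.45 [0.458 0.123 0.11 ]
jar 0.66 [ 0.643 -0.402  0.002]
jar 0.62 [ 0.475 -0.387 -0.003]
probe_hole0 0.82 [0.525 0.086 0.093]
probe_hole0 0.78 [ 0.548 -0.002  0.091]
probe_hole0 0.76 [0.539 0.047 0.088]
vial_well0 0.9 [0.587 0.093 0.088]
vial_well0 0.87 [0.6   0.02  0.092]
top [ 0.537 -0.122  0.9  ] 402.9270358686702 -0.047434625098702936
incubator 0.98 [ 0.537  0.115 -0.001]
cover_grip 0.67 [0.556 0.118 0.113]
selector_top 0.61 [0.459 0.117 0.109]
rack 0.97 [ 0.56  -0.208  0.001]
rack 0.42 [ 0.419 -0.222  0.003]
probe_a 0.52 [ 0.541 -0.247  0.009]
probe_a 0.46 [ 0.56  -0.162  0.004]
probe_a 0.45 [ 0.578 -0.212  0.002]
vial_a 0.61 [ 0.458 -0.14   0.002]
vial_a 0.59 [ 0.42  -0.219 -0.002]
dropper_a 0.69 [ 0.745 -0.044 -0.   ]
dropper_a 0.6 [ 0.472 -0.392  0.   ]
jar 0.67 [ 0.647 -0.401 -0.003]
probe_hole0 0.89 [ 0.55  -0.001  0.096]
probe_hole0 0.79 [0.535 0.047 0.088]
probe_hole0 0.69 [0.524 0.084 0.088]
vial_well0 0.98 [0.586 0.091 0.092]
vial_well0 0.72 [0.608 0.022 0.092]
vial_well0 0.69 [ 0.423 -0.22  -0.001]
vial_well0 0.27 [ 0.471 -0.389 -0.001]
wrist [0.169 0.553 0.385] 294.8573410268239 -0.053248671181155435
1.65 [6.42286272e-01 3.07518718e+00 5.40935306e-05]
```

View pics/top0.png

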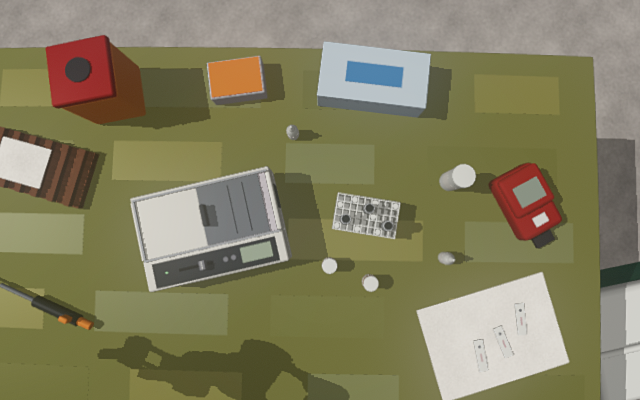

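View pics/scene0.png

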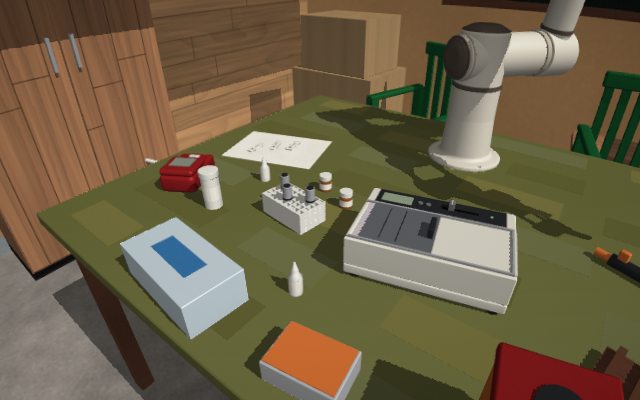

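Run:
```python
from h import *
goto([0.50,0.10,0.36],down(0.25+np.pi/2)); print(np.round(current_joints(),2))
c=read_camera("wrist"); save(c,"w1"); print(np.round(-np.array(c["R"]).T@c["t"],3))
for q in ["incubator","cover_grip","selector_top","probe_hole0","vial_well0"]:
    for d in place_of(q,c): 
        if d["p"]>.2: print(q,round(d["p"],2),np.round(w(d["location"],c),4))
print(current_clock())
```

```text
[-0.04 -0.07  1.59  0.    1.62 -1.86]
[0.436 0.083 0.508]
incubator 0.67 [ 0.4582 -0.1316  0.0012]
incubator 0.65 [0.5337 0.1132 0.0031]
incubator 0.25 [0.5409 0.0413 0.0908]
selector_top 0.55 [0.4588 0.1181 0.1082]
probe_hole0 0.83 [0.5393 0.0434 0.0899]
probe_hole0 0.82 [0.5235 0.0896 0.0915]
probe_hole0 0.75 [ 0.5544 -0.1668  0.0076]
probe_hole0 0.62 [ 0.5463 -0.0053  0.0905]
vial_well0 0.81 [0.5833 0.0916 0.092 ]
vial_well0 0.64 [0.6006 0.0197 0.0904]
3.8333
```

View pics/w1.png

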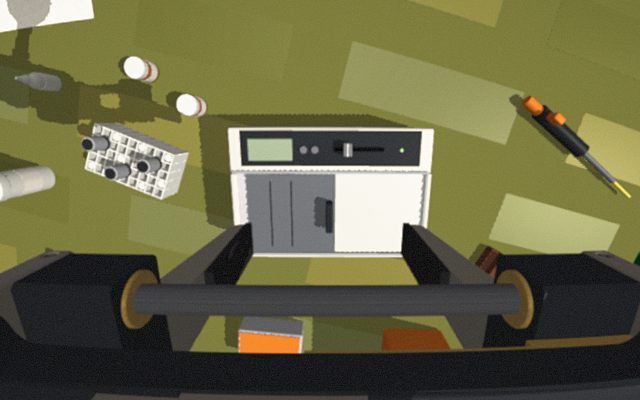

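Run:
```python
from h import *
c=read_camera("wrist"); yaw=.25
ey=np.array([-np.sin(yaw),np.cos(yaw),0])
g=ray(330,216,c,.1135); s=ray(348,150,c,.1075); print("grip",g,"sel",s)
for uv in [(230,128),(433,128)]: print(ray(*uv,c,.09))
r=down(yaw+np.pi/2)
goto([g[0],g[1],.2],r); set_gripper(0.5,10); line_to([g[0],g[1],.119]); set_gripper(0,10)
print("open",current_opening(),current_contact_force(),current_grip_force())
p=np.array(current_ee_pos()); f0=np.array(current_contact_force())
line_to(p+ey*.105)
for i in range(20):
    p=np.array(current_ee_pos()); f=np.array(current_contact_force())-f0
    print(i,np.round(p,4),np.round(f,1))
    if abs(f@ey)>6: break
    line_to(p+ey*.003,max_speed=.03)
print(current_clock())
```

```text
grip [0.55263482 0.11822057 0.1135    ] sel [0.45843374 0.11903454 0.1075    ]
[ 0.4703136  -0.04645211  0.09      ]
[0.40021955 0.22748967 0.09      ]
open 0.10829573223811963 [-0.11994594 -0.81396273  1.1806796 ] 9.999810308218002
0 [0.5269 0.2201 0.1192] [ 2.1  3.5 -2. ]
1 [0.5264 0.2224 0.1192] [ 2.   0.1 -1.8]
2 [0.5258 0.225  0.1192] [ 2.6 -0.8 -2.1]
3 [0.5249 0.2282 0.1192] [ 2.2 -0.2 -2.5]
4 [0.5244 0.2305 0.1192] [ 2.8 -3.3 -0.7]
5 [0.5244 0.2306 0.1191] [  2.9 -11.5  -2.1]
8.85
```

```bash
cat >> h.py <<'E'
yaw=.25; O=np.array([.534,.114,0])
def inc(x,y,z,o=None,yw=None):
    yw=yaw if yw is None else yw; o=O if o is None else o
    return np.array([o[0]+(x*np.cos(yw)-y*np.sin(yw))/1000,o[1]+(x*np.sin(yw)+y*np.cos(yw))/1000,z/1000])
E
python3 - <<'E'
from h import *
set_gripper(0.5); p=np.array(current_ee_pos()); line_to([p[0],p[1],.2])
for k,(x,a) in enumerate([(76,0),(-56,np.pi)]):
    t=inc(x,-65,200); goto(t,down(yaw+np.pi/2-a)); hold(.2)
    print(np.round(current_joints(),2))
    c=read_camera("wrist"); save(c,f"blk{k}"); np.save(f"blk{k}.npy",c,allow_pickle=True)
    im=c["pixels"].copy()
    for q,n in [("probe_hole0",3),("vial_well0",2)]:
        for d in place_of(q,c):
            if d["p"]>.3: print(q,round(d["p"],2),np.round(w(d["location"],c),4))
    for (x,y) in [(-17.5,-115),(-17.5,-70),(-17.5,-25),(42.5,-105),(42.5,-35)]: 
        print(np.round(proj(inc(x,y,90),c),1))
print(current_clock())
cv2.imwrite("pics/blk.png",np.vstack([cv2.imread(f"pics/blk{k}.png")[:290] for k in (0,1)]))
E
```

```text
[-0.08  0.32  1.48  0.    1.34 -1.9 ]
probe_hole0 0.96 [ 0.5458 -0.0036  0.0888]
probe_hole0 0.86 [0.5415 0.0412 0.0888]
probe_hole0 0.56 [0.5243 0.0888 0.0914]
vial_well0 0.8 [0.6023 0.0183 0.0906]
vial_well0 0.75 [0.5868 0.0921 0.0915]
[265.6  93.8]
[319.3  93.6]
[373.   93.9]
[279.8 165.1]
[359.3 165.2]
[-0.17 -0.01  1.85 -0.    1.3   1.15]
probe_hole0 0.9 [0.5245 0.0891 0.0903]
probe_hole0 0.85 [0.5422 0.0402 0.0902]
probe_hole0 0.83 [ 0.5464 -0.0042  0.0898]
vial_well0 0.85 [0.5991 0.0159 0.0899]
vial_well0 0.65 [0.5877 0.0947 0.0931]
[383.2 160.1]
[331.9 160.1]
[280.6 160.1]
[374.1  88.2]
[290.1  88.2]
14.3
```

View pics/blk.png

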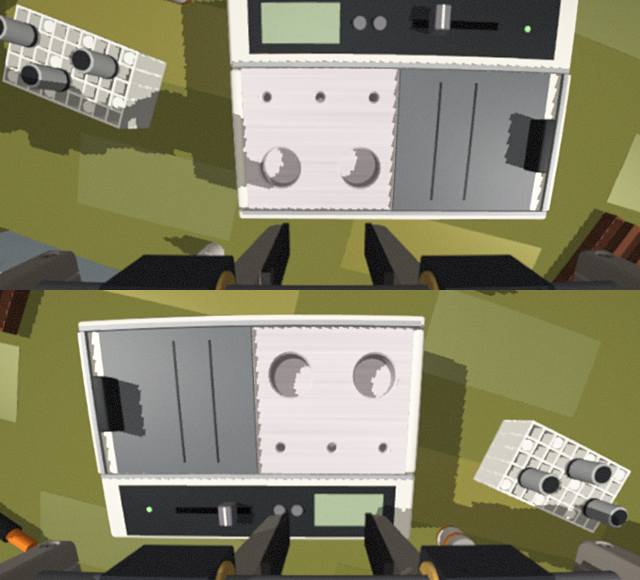

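```bash
cat > fit.py <<'E'
from h import *
from scipy.optimize import least_squares
H=[(-17.5,-115),(-17.5,-70),(-17.5,-25)]
C=[np.load(f"blk{k}.npy",allow_pickle=True).item() for k in (0,1)]
obs=[]
for k,c in enumerate(C):
    g=cv2.cvtColor(c["pixels"],cv2.COLOR_BGR2GRAY).astype(float)
    for h in H:
        u,v=proj(inc(*h,90),c).round().astype(int); v+=(3 if k==0 else -2)
        P=g[v-9:v+10,u-9:u+10]; d=np.clip(np.median(P)-15-P,0,None); 
        d[d<.25*d.max()]=0; n,l,st,ce=cv2.connectedComponentsWithStats((d>0).astype(np.uint8)); 
        b=1+np.argmin([np.hypot(*(ce[i]-9))-(st[i,4]) for i in range(1,n)]); m=l==b
        yy,xx=np.nonzero(m); 
        obs.append((k,h,u-9+(xx.min()+xx.max())/2*.5+xx.mean()*.5,v-9+(yy.min()+yy.max())/2*.5+yy.mean()*.5,m.sum(),np.ptp(xx)+1,np.ptp(yy)+1))
for o in obs: print(o, np.round(ray(o[2],o[3],C[o[0]],.09),4))
def res(p):
    r=[]
    for k,h,u,v,*_ in obs:
        sh=np.array([*p[3:5],0]); sh=sh if k==0 else -sh
        r+=list((ray(u,v,C[k],.09)-sh-inc(*h,90,p[:2],p[2]))[:2]*1000)
    return r
s=least_squares(res,[.534,.114,.25,0,0],x_scale=[.01,.01,.01,.001,.001]); print(np.round(s.x,5),np.round(s.fun,2))
E
python3 fit.py
```

```text
(0, (-17.5, -115), np.float64(266.88666666666666), np.float64(96.57666666666667), np.int64(75), np.int64(9), np.int64(10)) [ 5.474e-01 -2.000e-04  9.000e-02]
(0, (-17.5, -70), np.float64(319.6341463414634), np.float64(96.53048780487805), np.int64(82), np.int64(10), np.int64(10)) [0.5366 0.0427 0.09  ]
(0, (-17.5, -25), np.float64(373.5365168539326), np.float64(97.02247191011236), np.int64(89), np.int64(10), np.int64(11)) [0.5256 0.0866 0.09  ]
(1, (-17.5, -115), np.float64(382.17910447761193), np.float64(157.294776119403), np.int64(67), np.int64(9), np.int64(10)) [ 5.476e-01 -2.000e-04  9.000e-02]
(1, (-17.5, -70), np.float64(331.0492957746479), np.float64(156.95070422535213), np.int64(71), np.int64(9), np.int64(9)) [0.5368 0.0433 0.09  ]
(1, (-17.5, -25), np.float64(279.6915584415584), np.float64(156.62012987012986), np.int64(77), np.int64(10), np.int64(10)) [0.526  0.0869 0.09  ]
[ 5.3666e-01  1.1532e-01  2.4514e-01 -1.5000e-04 -1.4000e-04] [ 0.    0.43  0.03 -0.32 -0.03 -0.12 -0.11  0.16 -0.02 -0.06  0.13 -0.1 ]
```

```bash
cat >> h.py <<'E'
yaw=.24514; O=np.array([.53666,.11532,0])
def look(xy,z,a):
    goto([xy[0]+.066*np.sin(a),xy[1]-.066*np.cos(a),z],down(a)); hold(.15); return read_camera("wrist")
E
python3 - <<'E'
from h import *
t=np.array(current_ee_pos()); line_to([t[0],t[1],.25])
c=look([.54,-.20],.20,yaw+np.pi/2); save(c,"rack"); np.save("rack.npy",c,allow_pickle=True)
for q in ["probe_a","vial_a","rack"]:
    for d in place_of(q,c):
        if d["p"]>.2: X=w(d["location"],c); print(q,round(d["p"],2),np.round(X,4),proj(X+[0,0,.081],c).round())
print(current_clock())
E
```

```text
probe_a 0.77 [ 0.5778 -0.2127  0.0096] [303. 166.]
probe_a 0.68 [ 0.5561 -0.1653  0.0058] [361. 155.]
vial_a 0.82 [ 0.4583 -0.1295 -0.0008] [431.  53.]
vial_a 0.71 [ 0.4155 -0.2226 -0.0017] [337. -31.]
vial_a 0.43 [0.5426 0.0449 0.0964] [677. 228.]
rack 0.96 [ 0.5651 -0.21   -0.002 ] [310. 152.]
18.0333
```

View pics/rack.png

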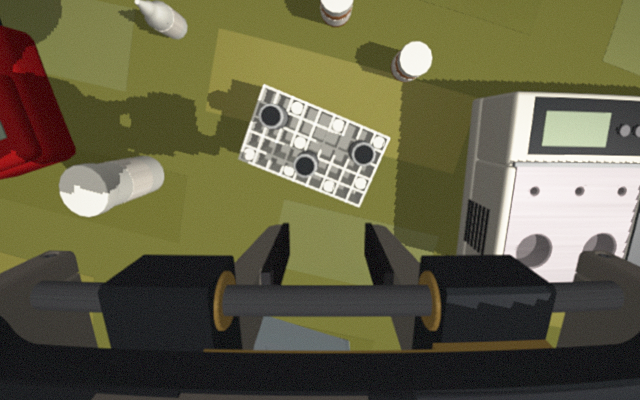

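```bash
cat >> h.py <<'E'
def heads(c):
    g=cv2.cvtColor(c["pixels"],cv2.COLOR_BGR2GRAY); out=[]
    m=(g<70).astype(np.uint8); m[:,:225]=0; m[:,400:]=0; m[205:]=0;m[:80]=0
    n,l,st,ce=cv2.connectedComponentsWithStats(m)
    return [ (ce[i],st[i,4],st[i,2:4],ray(*ce[i],c,.088)) for i in range(1,n) if st[i,4]>150]
def up(z,v=.15): p=np.array(current_ee_pos()); line_to([p[0],p[1],z],max_speed=v)
def pick(x,y,z,a1,a2,op,n=20):
    goto([x,y,z+.08],down(a1)); set_gripper(op/.092,n); line_to([x,y,z]); set_gripper(0,5); set_gripper(op/.092)
    up(z+.04); goto([x,y,z+.04],down(a2)); line_to([x,y,z]); set_gripper(0,n)
    print("opening mm",round(current_opening()*92,1)); up(.24)
E
python3 - <<'E'
from h import *
c=np.load("rack.npy",allow_pickle=True).item()
for h in heads(c): print(h)
E
```

```text
(array([270.28235294, 115.4745098 ]), np.int32(255), array([18, 18], dtype=int32), array([ 0.5423559 , -0.24956584,  0.088     ]))
(array([363.30769231, 154.01282051]), np.int32(234), array([18, 17], dtype=int32), array([ 0.55479853, -0.16347732,  0.088     ]))
(array([304.3930131 , 165.81659389]), np.int32(229), array([18, 17], dtype=int32), array([ 0.57751254, -0.211389  ,  0.088     ]))
```

```bash
cat >> h.py <<'E'
def insert(hy,z0=.082):
    t=inc(-17.5,hy,0); T=lambda z,d=(0,0):[t[0]+d[0],t[1]+d[1],z]
    goto(T(.24),down(yaw)); line_to(T(.172)); hold(.2); f0=np.array(current_contact_force())
    offs=[(0,0)]+[(r*np.cos(k*np.pi/3),r*np.sin(k*np.pi/3)) for r in (.001,.002) for k in range(6)]
    j=0; z=.172
    while z>z0+.0385 and j<len(offs):
        z-=.004; line_to(T(z,offs[j]),max_speed=.06); f=np.array(current_contact_force())-f0
        if f[2]>10 and z<z0+.042: break
        if f[2]>10: print("blocked",z,np.round(f,1),j); j+=1; z+=.008; line_to(T(z,offs[j] if j<len(offs) else (0,0)),max_speed=.06)
    print("end",np.round(current_ee_pos(),4),np.round(np.array(current_contact_force())-f0,1),"j",j)
    line_to(T(max(z0+.0375,z-.003),offs[min(j,12)]),max_speed=.03); print(np.round(np.array(current_contact_force())-f0,1),np.round(current_ee_pos(),4))
    set_gripper(.033/.092); up(.24)
E
python3 - <<'E'
from h import *
pick(.5424,-.2496,.082,yaw+np.pi/2,yaw,.036)
insert(-115)
print(current_clock())
c=look(inc(10,-65,0)[:2],.22,yaw+np.pi/2); save(c,"p1")
E
```

```text
opening mm 21.8
end [ 0.5481 -0.0007  0.1209] [-1.7 -0.8  4.3] j 0
[-2.5 -1.9  8. ] [ 0.5481 -0.0008  0.1208]
30.725
```

View pics/p1.png

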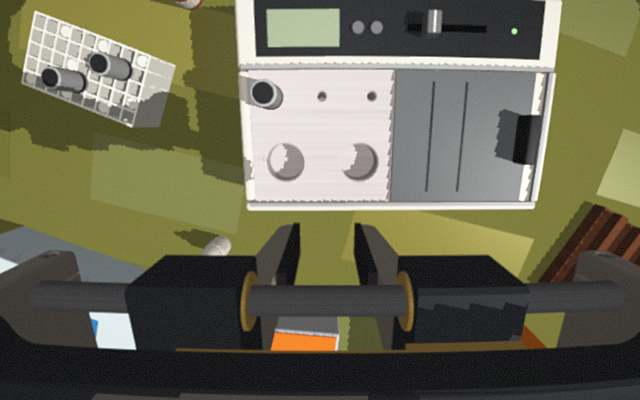

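Run:
```python
from h import *
for (x,y),h in [((.5548,-.1635),-70),((.5775,-.2114),-25)]:
    pick(x,y,.082,yaw+np.pi/2,yaw,.036); insert(h); print(current_clock())
c=look([.50,-.16],.22,yaw+np.pi/2); save(c,"v1"); np.save("v1.npy",c,allow_pickle=True)
for d in place_of("vial_a",c):
    if d["p"]>.2: print(d["p"],np.round(w(d["location"],c),4))
for d in cut_out("vial_a",c):
    yy,xx=np.nonzero(d["region"]); print(d["p"],xx.min(),xx.max(),yy.min(),yy.max())
```

```text
opening mm 21.1
end [0.5371 0.043  0.1208] [-2.4 -1.6  5.4] j 0
[-3.7 -0.9  8.4] [0.5372 0.0429 0.1208]
45.175
opening mm 21.3
end [0.5261 0.0867 0.1208] [-2.8 -1.3  6.6] j 0
[-5.3 -2.6  9.5] [0.5262 0.0866 0.1208]
59.1833
0.8 [ 0.4761 -0.0946  0.0018]
0.72 [ 0.4182 -0.2206  0.0018]
0.33 [0.4589 0.1162 0.1101]
0.93 371 405 106 135
0.63 272 307 19 59
```

View pics/v1.png

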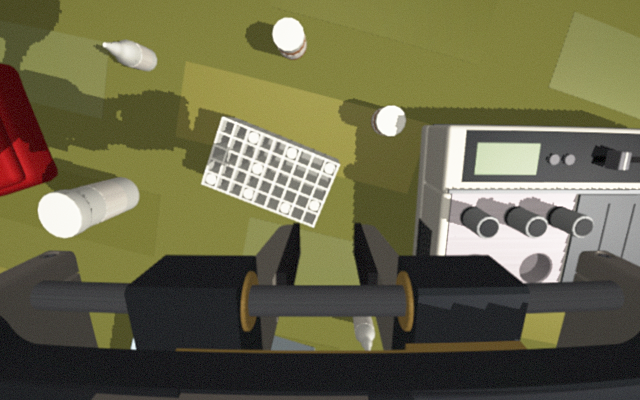

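```bash
cat >> h.py <<'E'
def vial(xy,name,z=.2):
    for i in range(2):
        c=look(xy,z,yaw+np.pi/2)
        R=[d for d in cut_out("vial_a",c) if d["p"]>.4]
        u0=proj([*xy,.04],c)
        d=min(R,key=lambda d:np.hypot(*(np.argwhere(d["region"]).mean(0)[::-1]-u0)))
        k=max(cv2.findContours(d["region"].astype(np.uint8),0,1)[0],key=cv2.contourArea)
        (u,v),r=cv2.minEnclosingCircle(k); xy=ray(u,v,c,.044)[:2]; print(name,d["p"],(u,v,r),np.round(xy,4),cv2.contourArea(k)/np.pi/r/r)
    save(c,name); cv2.imwrite("pics/"+name+"c.png",cv2.resize(c["pixels"][max(0,int(v)-40):int(v)+40,int(u)-40:int(u)+40],None,fx=3,fy=3)); return xy
E
python3 - <<'E'
from h import *
vial(np.array([.476,-.0946]),"va"); print(current_clock())
E
```

```text
va 0.77 (327.10614013671875, 126.31564331054688, 15.342901229858398) [ 0.4763 -0.0957] 0.9275968485193093
va 0.91 (327.0, 126.90908813476562, 16.189573287963867) [ 0.4763 -0.0959] 0.9005140194961075
62.3417
```

View pics/vac.png

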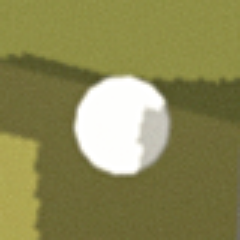

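```bash
cat >> h.py <<'E'
def place_vial(wy,z0=.050):
    t=inc(42.5,wy,0); T=lambda z,d=(0,0):[t[0]+d[0],t[1]+d[1],z]
    goto(T(.24),down(yaw)); line_to(T(z0+.098)); hold(.2); f0=np.array(current_contact_force())
    offs=[(0,0)]+[(r*np.cos(k*np.pi/3),r*np.sin(k*np.pi/3)) for r in (.0015,.003) for k in range(6)]
    j=0; z=z0+.098
    while z>z0+.0695 and j<len(offs):
        z-=.003; line_to(T(z,offs[j]),max_speed=.06); f=np.array(current_contact_force())-f0
        if f[2]>8 and z<z0+.072: break
        if f[2]>8: print("blocked",z,np.round(f,1),j); j+=1; z+=.006; line_to(T(z,offs[min(j,12)]),max_speed=.06)
    print("end",np.round(current_ee_pos(),4),np.round(np.array(current_contact_force())-f0,1),"j",j)
    if j<len(offs): set_gripper(.038/.092); up(.24)
E
python3 - <<'E'
from h import *
pick(.4763,-.0959,.050,yaw+np.pi/2,yaw,.040); place_vial(-105)
print(current_clock())
xy=vial(np.array([.4182,-.2206]),"vb"); print(current_clock())
E
```

```text
opening mm 31.6
end [0.6039 0.0237 0.1188] [-1.5 -0.4  7.1] j 0
73.8417
vb 0.74 (326.3564758300781, 129.05091857910156, 16.134382247924805) [ 0.4206 -0.2206] 0.9054625790846611
vb 0.78 (326.68603515625, 125.33721160888672, 15.393500328063965) [ 0.4192 -0.2214] 0.9201654620958394
76.3667
```

View pics/vb.png

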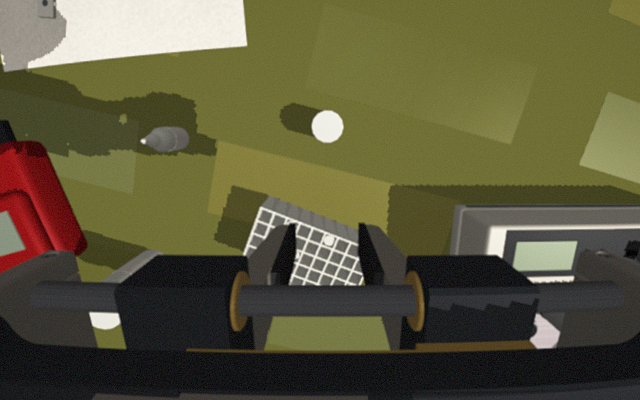

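Run:
```python
from h import *
pick(.4192,-.2212,.050,yaw+np.pi/2,yaw,.040); place_vial(-35)
print(current_clock())
c=look(inc(10,-65,0)[:2],.22,yaw+np.pi/2); save(c,"fin0")
for q in ["probe_a","vial_a","selector_top"]:
    for d in place_of(q,c):
        if d["p"]>.2: print(q,round(d["p"],2),np.round(w(d["location"],c),4))
for h in [(-17.5,-115,48),(-17.5,-70,48),(-17.5,-25,48),(42.5,-105,68),(42.5,-35,68)]: print(inc(*h).round(4))
```

```text
opening mm 31.4
end [0.587  0.0917 0.1189] [-1.1  0.2  6.3] j 0
88.4
probe_a 0.79 [0.5363 0.0406 0.0452]
probe_a 0.77 [ 0.5464 -0.      0.0487]
probe_a 0.59 [0.5251 0.0867 0.0452]
vial_a 0.84 [0.5848 0.0891 0.0688]
vial_a 0.58 [0.6045 0.0271 0.0679]
[ 5.476e-01 -5.000e-04  4.800e-02]
[0.5367 0.0432 0.048 ]
[0.5258 0.0868 0.048 ]
[0.6034 0.0238 0.068 ]
[0.5864 0.0917 0.068 ]
```

View pics/fin0.png

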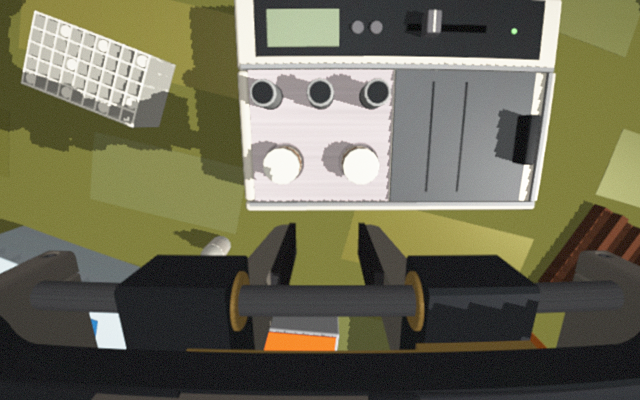

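Run:
```python
from h import *
ey=np.array([-np.sin(yaw),np.cos(yaw),0]); g=inc(-75,22,0)
goto([g[0],g[1],.2],down(yaw+np.pi/2)); set_gripper(.4,10); line_to([g[0],g[1],.118]); set_gripper(0,10)
print("open mm",current_opening()*92); p=np.array(current_ee_pos()); f0=np.array(current_contact_force())
s=lambda:((np.array(current_ee_pos())-O)@ey*1000-15)
print(s()); line_to(p+ey*.036,max_speed=.08)
for i in range(12):
    p=np.array(current_ee_pos()); f=np.array(current_contact_force())-f0
    print(i,round(s(),1),np.round(f,1))
    if abs(f@ey)>6: break
    line_to(p+ey*.002,max_speed=.03)
set_gripper(.4); up(.22)
c=look(inc(10,-20,0)[:2]-.06*np.array([np.cos(yaw),np.sin(yaw)]),.24,yaw+np.pi/2); save(c,"fin1"); print(current_clock())
```

```text
open mm 11.852157768861415
6.963029876935796
0 43.6 [-0.3  2.1  0.6]
1 45.5 [-1.2 -0.4  0.6]
2 47.3 [-1.  -2.1  1.4]
3 49.4 [-0.4 -1.4  1.3]
4 49.7 [ 1.3 -9.4 -0.3]
96.0583
```

View pics/fin1.png

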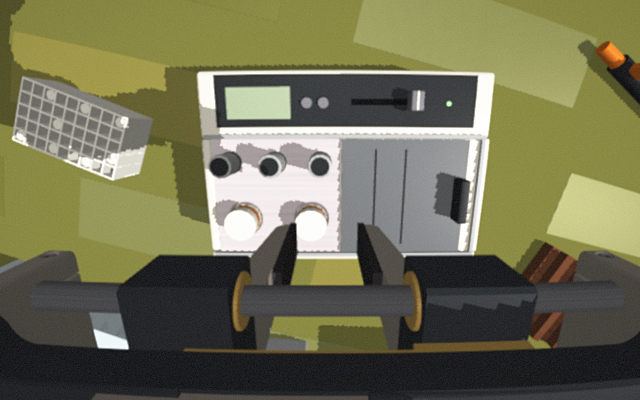

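The picture shows the selector at its far end (418,100), the cover open with its grip at (459,200), the three probe heads at (222,165), (270,163) and (319,163), and the two vial caps at (243,222) and (311,222). Nothing is touching the robot.

```bash
python3 -c "
from h import *
print(job_done())"
```

```text
the job is handed in; nothing more can be done
None
```

I handed the job in at about 96 s of robot time: cover open at its end stop, all three probes and both vials seated, then the selector slid to its far end stop; the verdict was not shown to me.

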